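# Knock a stuck dowel stub out of the feed tube

### The job

A stub of dowel is stuck in the upright feed tube of the dowel stand. Take the knock-out rod from its wooden block, lower it into the tube and push the stub out of the bottom into the tray, pressing on until the rod's collar bears firmly on the rubber ring at the tube's mouth for a moment, but never leaning hard on the stand (20 N is too much). Then draw the rod out, stand it back in its block, collar down on the wood, and let go; use only the rod on the stub and leave the other things on the bench alone.

Things in the scene. Friction and masses are not known exactly. Their poses are not given: they have to be found in the camera images.
- stand: Dowel stand, fixed: plywood base 190 x 120 x 12 mm, wooden column on its -x side, dark steel clamp arm (top 111 mm above the bench) holding an upright aluminium feed tube: bore 23 mm, outside 31 mm, 80 mm long, open at both ends. Origin on the bench under the tube's axis, z up. The tube is clamped at a different height each time, not measured: its bottom is 60 to 84 mm above the bench.
- axis (a point): Point on the tube's axis, inside it, 112 mm above the bench; axes as the stand's. On the tube's mouth sits a rubber ring 6 mm high, 36 mm outside, bore widening to 28 mm at its top, yielding 1 mm per 6 N; its top is 146 to 170 mm above the bench (86 mm above the tube's bottom, wherever that is clamped).
- leaf_end (a point): Point on the tube's axis near its lower end (60 mm above the bench). A steel leaf spring 9 mm wide runs down inside the bore on the stand's +x side, 8 mm from the axis, from 10 mm below the aluminium's top to 3 mm above its bottom. It pinches the stub, which moves only when pushed with some 6 to 13 N and drops once its top has passed the leaf: in the last 5 mm before collar meets ring.
- tray (a point): Centre of the inner floor of the grey catch tray under the tube, 16 mm above the bench; inside 96 x 96 mm, walls 24 mm high; axes as the stand's.
- stub_center (a point): Centre of the stuck beech dowel stub, a cylinder 20 mm across and 24 mm long (12 g), hidden part way down the tube at the start; z along the stub.
- rod_handle (a point): Middle of the knock-out rod's handle: a plain wooden cylinder 26 mm across and 66 mm long, standing upright at the start; grip it here. z along the rod towards the handle. The rod weighs about 0.2 kg. The handle's middle is 127 mm above the rod's tip and 33 mm above the collar's top face.
- rod_tip (a point): Lower end of the rod's steel shaft, 13 mm across with a small chamfer; the shaft is 88 mm long from here to the collar's underside.
- collar: Steel collar of the rod between shaft and handle, 36 mm across, 6 mm thick; origin at the centre of its underside, 88 mm above the tip.
- block_hole (a point): Centre of the mouth of the hole in the wooden rod block, on its top face 95 mm above the bench; hole 21 mm across, right through, with a 3 mm chamfer. Block 80 x 110 x 95 mm, fixed. The rod stands in it at the start, with the collar on the block's top.
- sanding_block: Bystander: cork sanding block 110 x 65 x 30 mm, origin under its centre.
- calculator: Bystander: desk calculator 150 x 80 x 15 mm, origin under its centre.
- screwdriver: Bystander: screwdriver lying on the bench.
- batten: Bystander: wooden batten 60 x 240 x 45 mm, origin under its centre.
There are look-alikes about, which are no part of the job. There is more than one size of the part that bears block_hole; the job needs the smallest.

How it is judged:
On the way, in this order (a step that is already met when the one before it is completed fails the run):
1. the rod's tip is inside the tube (horizontal distance between rod_tip and axis below 0.008 m and z of rod_tip in the frame of stand below 0.125 m), for 0.05 s.
2. the stub has dropped into the tray and the rod's collar bears on the tube's rubber ring with more than 3 N (contact force between collar and stand above 3 N and horizontal distance between rod_tip and axis below 0.008 m and z of stub_center in the frame of tray below 0.03 m and x of stub_center in the frame of tray between -0.048 and 0.048 m and y of stub_center in the frame of tray between -0.048 and 0.048 m), for 0.15 s.
At the end, for the whole second after the job is handed in: The stub lies at rest inside the tray (its centre less than 30 mm above the tray's floor and within 48 mm of the centre each way); the rod stands at rest in its block, collar down (underside within 9 mm of the hole's mouth, upright to 0.12 rad), released (z of stub_center in the frame of tray below 0.03 m and x of stub_center in the frame of tray between -0.048 and 0.048 m and y of stub_center in the frame of tray between -0.048 and 0.048 m and linear speed of each of stub, collar below 0.02 m/s and horizontal distance between rod_tip and block_hole below 0.009 m and distance between collar and block_hole below 0.009 m and angle between rod_handle's own z axis and vertical below 0.12 rad); the robot touches nothing.
It fails at once if the rod leans on the stand or its tube with more than 20 N (contact force between rod and stand above 20 N).
It fails at once if the gripper or arm pushes on the stand with more than 20 N (contact force between any of the fingers, the arm and stand above 20 N).
It fails at once if the stub is touched by the gripper or arm (contact force between any of the fingers, the arm and stub above 0.3 N).
It fails at once if a bystander is moved more than 20 mm (distance of any of sanding_block, calculator, screwdriver, batten from where it was at the start of the episode above 0.02 m).
It also fails if it takes over 67 s, if anything falls off the work surface, if the arm or the gripper's body presses on something with over 40 N, if the wrist force passes 120 N, or if a joint passes its speed limit or range.

### The arm

A 6-joint arm with a two-finger parallel gripper is mounted at the origin on the work surface. World frame = base frame: x ahead of the robot, y to its left, z up, the work surface at z = 0. Lengths are in m, angles in rad, forces in N, time in s.
With the tool pointing down it reaches from about 0.35 to 0.975 m from the base axis. Payload 4.9 kg.
Tool frame: the origin (TCP) lies on the mounting face of the last link; the fingertips stand 173 mm ahead of it and the grasp point (between the pads) lies 155 mm ahead of it (tcp_to_tips is the distance from the TCP to the fingertips, in m); x points along the fingers, z is the direction in which the jaws open and shut, and the axes are right-handed (so a half turn about x gives the same grasp; the last joint's range is limited). The gripper opens to 85 mm and grips with 20 to 120 N. Pads are 22 mm wide; open, the fingers measure 114 mm over their backs; the gripper's body (76 mm by 85 mm) begins 54 mm behind the grasp point. The pads swing forward as they close: fully open they stand 13 mm farther back than shut.
Start: joints at [1.138, 0.053, 1.613, -0, 1.476, -0.119], TCP at [0.193, 0.594, 0.405] pointing down, gripper open.
Joint ranges: [-3.01, 3.01], [-1.01, 2.22], [0.06, 2.58], [-1.02, 4.17], [0.09, 2.62], [-3.14, 3.14]. Speed limits (rad/s): [2.57, 2.57, 3.14, 3.14, 3.14, 3.14].

### API

Orientations are given as a unit quaternion [w, x, y, z].
In Python, from station import sense, capture, hand_in, tcp_to_tips gives the robot as it stands.
- The arm moves only by the tool send_rows, never from a script. Its argument "series" is one flat list of numbers, 7 for each row, row after row: the shift along the tool's x, y, z in cm, then the turn, a rotation vector about the tool's x, y, z in rad, then the opening in per cent of the stroke, from 0 (shut) to 100 (fully open). A call has 1 to 8 rows; each row shifts and turns the commanded pose from where the row before left it, along the tool's axes as they then stand; what a row does not reach is not made up. A row lasts 1/10 s, in which the tool goes at most 50 mm and 8.59 degrees, less where a joint would pass 70% of its speed; a pose out of reach is approached as far as the arm can. A call with a gripper value outside its range is refused whole. The fingers move at their own pace and stop on an object; "squeeze" is the grip in N (left out, the last holds). Time passes only in rows, so rows that do not move let the fingers close. It gives the time, the measured TCP pose, the force and the opening at its end, in the units of the state.
- sense(): the state, without advancing time (a new reading comes with each control period).
- capture(name): name is "scene" or "side" or "wrist"; returns a dict with "img" (480x640x3 uint8, red, green, blue), "depth" (480x640 float32, m along the optical axis (not along the pixel's ray), 0 where there is no reading), "K" (3x3 intrinsics, pixels), "k1" (the pictures are not rectified: a ray, as slopes to the right and down, at radius r is drawn at 1 + k1 r^2 times it, then the intrinsics apply), "extrinsics" (4x4, takes a point from world to camera coordinates). Camera axes: x right, y up, looking along -z (the intrinsics and any distortion apply to the point x, -y, -z); pixel columns grow to the right and rows downward; lengths in m; the calibration is good to about 2 mm. A picture is of the moment at which its call begins.
- hand_in(): hands the job in, once; it reports no verdict.
The state is a dict: "clock": time; "joint_pos": joint angles; "joint_velocities": joint speeds; "joint_efforts": joint torques, N m; "tool_pos": TCP position; "tool_rot": TCP orientation; "ft_force": force on the tool from outside, world axes, zero at the start; "moment": the same for the moment, N m; "gripper_width": opening from 0.0 (shut) to 1.0 (fully open).
Only numpy, scipy, OpenCV 4.12 (cv2) and the standard library are available. Lean on these libraries where they do the work, as an engineer would, in place of code of your own. Each camera call takes 0.05 s, during which the arm holds its last target.

## Working session

There is one attempt and no reset: what is moved stays moved. The work goes in short steps, Python scripts to look and compute and a tool call to move; the robot and the scene stay as the last step left them, time stands still between calls to the robot, and variables do not carry over. Pictures are saved under pics/ and viewed, and the job is handed in when it is done.

Besides the shell and the picture viewer there is one more tool, called after "Request:" by a JSON object that holds its "name" and its "arguments". send_rows: Moves the arm, as the interface text tells. Its arguments: {"type":"object","properties":{"series":{"type":"array","items":{"type":"number"}},"squeeze":{"type":"number"}},"required":["series"]}

```bash
ls; mkdir -p pics
cat > h.py <<'E'
import numpy as np,cv2,pickle
from station import sense,capture,hand_in,tcp_to_tips
def grab(n,f):
    c=capture(n); cv2.imwrite(f'pics/{f}.png',c['img'][:,:,::-1]); pickle.dump(c,open(f'{f}.pkl','wb')); return c
def load(f): return pickle.load(open(f'{f}.pkl','rb'))
def cloud(c):
    K=c['K'];h,w=c['depth'].shape
    u,v=np.meshgrid(np.arange(w),np.arange(h))
    D=np.array([c['k1'],0,0,0,0],float)
    p=cv2.undistortPoints(np.stack([u,v],-1).reshape(-1,1,2).astype(float),K,D).reshape(h,w,2)
    d=c['depth']
    P=np.stack([p[...,0]*d,-p[...,1]*d,-d],-1)
    E=c['extrinsics'];R=E[:3,:3];t=E[:3,3]
    return (P-t)@R
def proj(c,X):
    E=c['extrinsics'];X=np.atleast_2d(X)@E[:3,:3].T+E[:3,3]
    q=X*[1,-1,-1]
    return cv2.projectPoints(q.reshape(-1,1,3),np.zeros(3),np.zeros(3),c['K'],np.array([c['k1'],0,0,0,0],float))[0].reshape(-1,2)
E
python3 - <<'E'
from h import *
s=sense();print({k:np.round(v,3) for k,v in s.items()})
for n in ['scene','side','wrist']:
    c=grab(n,n+'0');E=c['extrinsics'];print(n,-E[:3,:3].T@E[:3,3],c['k1'],c['K'][0,0])
E
```

```text
pics
{'clock': np.float64(0.0), 'joint_pos': array([ 1.138,  0.053,  1.614,  0.   ,  1.476, -0.119]), 'joint_velocities': array([ 0.002, -0.001,  0.002,  0.   ,  0.001, -0.   ]), 'joint_efforts': array([ 0.0000e+00, -3.9366e+01, -3.7019e+01, -0.0000e+00,  7.0000e-03,
       -0.0000e+00]), 'tool_pos': array([0.193, 0.594, 0.403]), 'tool_rot': array([ 0.571, -0.416,  0.573,  0.415]), 'ft_force': array([0.191, 0.375, 0.265]), 'moment': array([ 0.08 , -0.015, -0.031]), 'gripper_width': np.float64(0.997)}
scene [ 1.30187545 -0.52519415  0.70811285] 0.038325918712392326 506.0411187058916
side [ 0.50155574 -1.02406797  0.9645304 ] 0.018458405352438426 511.40548014075824
wrist [0.1216789  0.61774752 0.37278659] -0.06594664537492141 382.0861791558714
```

View pics/scene0.png

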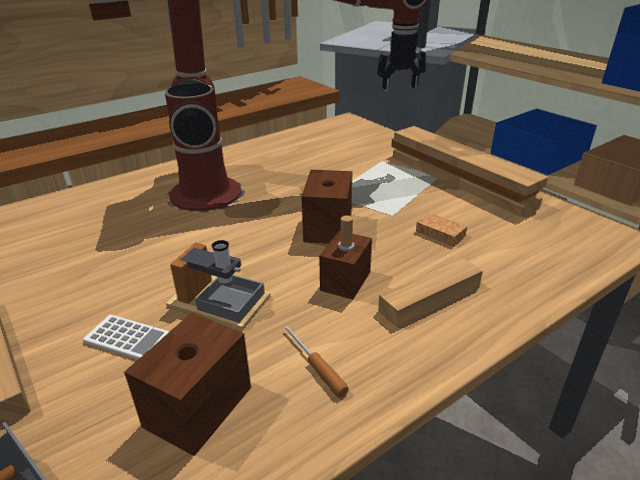

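View pics/side0.png

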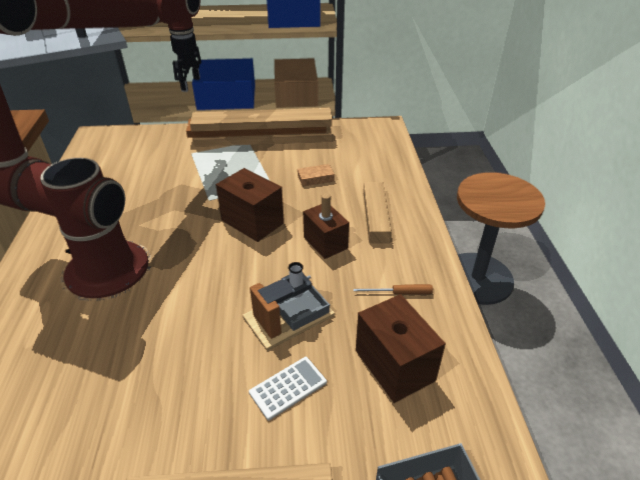

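View pics/wrist0.png

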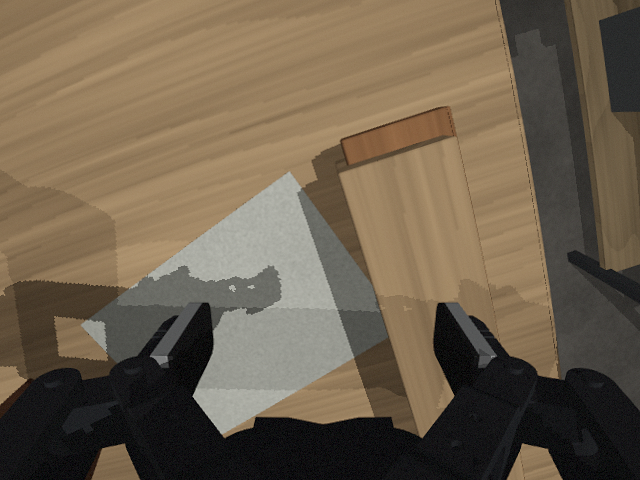

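The scene view shows the rod in the small block (handle top around 347,220) with two larger look-alike blocks beside it. The tube's ring is at (221,245). In the side view the handle is at (326,203) and the ring at (296,267). Next I'll measure both from the depth.

Run:
```python
from h import *
for n,hb,rb,bb in [('scene0',(330,210,365,255),(205,235,238,260),(318,225,375,300)),('side0',(316,190,340,222),(284,258,308,285),(300,195,352,258))]:
    c=load(n);P=cloud(c)
    def box(b): return P[b[1]:b[3],b[0]:b[2]].reshape(-1,3)
    q=box(hb); h=q[(q[:,2]>.105)&(q[:,2]<.25)]
    print(n,'handle zmax',np.percentile(h[:,2],[2,50,98,100]))
    top=h[h[:,2]>np.percentile(h[:,2],100)-.004];print('handletop',len(top),top.mean(0),top.min(0),top.max(0))
    # circle fit with known radius on wall
    from scipy.optimize import least_squares
    w=h[(h[:,2]>.112)&(h[:,2]<.158)]
    cam=-c['extrinsics'][:3,:3].T@c['extrinsics'][:3,3]
    f=lambda p,w,r:np.hypot(w[:,0]-p[0],w[:,1]-p[1])-r
    m=w.mean(0)[:2];d=(m-cam[:2]);d/=np.linalg.norm(d)
    s=least_squares(f,m+d*.01,args=(w,.013),loss='soft_l1',f_scale=.002);print('handle axis',s.x,len(w))
    q=box(rb);zs=np.percentile(q[:,2],99);print('ring z',zs)
    r=q[(q[:,2]>zs-.004)];print('ringtop',len(r),r.mean(0),r.min(0),r.max(0))
    w=q[(q[:,2]>zs-.03)&(q[:,2]<zs-.008)]
    b=box(bb); b=b[(b[:,2]>.09)&(b[:,2]<.099)]
    rr=cv2.minAreaRect((b[:,:2]*1000).astype(np.float32));print('block',rr,np.median(b[:,2]))
```

```text
scene0 handle zmax [0.10685946 0.14200252 0.16719496 0.168124  ]
handletop 56 [0.59582743 0.06207612 0.16612548] [0.58313075 0.04996183 0.16427399] [0.60614259 0.0753136  0.168124  ]
handle axis [0.59389284 0.06365897] 222
ring z 0.15618819381194352
ringtop 77 [ 0.55695627 -0.21006593  0.19019596] [ 0.48823368 -0.52519415  0.15223488] [ 1.30187545 -0.17113507  0.70811285]
block ((594.6864624023438, 63.58100891113281), (82.12126159667969, 115.59862518310547), 28.973445892333984) 0.09413186566733599
side0 handle zmax [0.10696455 0.14378959 0.1681589  0.16985625]
handletop 23 [0.59592284 0.05714175 0.16727881] [0.58485141 0.04727811 0.16588537] [0.60603668 0.06872535 0.16985625]
handle axis [0.59588012 0.06075202] 122
ring z 0.15611609460534476
ringtop 61 [ 0.50733249 -0.21739313  0.18069635] [ 0.49118649 -1.02406797  0.15218834] [ 0.52314692 -0.17427305  0.9645304 ]
block ((596.8385620117188, 59.458038330078125), (85.63381958007812, 115.33705139160156), 28.069114685058594) 0.09430497030402246
```

Run:
```python
from h import *
from scipy.spatial.transform import Rotation as R
Ps=[cloud(load(n))[load(n)['depth']>0] for n in('scene0','side0')]
P=np.vstack(Ps)
def objs(zlo,zhi):
    g=np.zeros((900,900),np.uint8)
    q=P[(P[:,2]>zlo)&(P[:,2]<zhi)&(P[:,0]>.2)&(P[:,0]<1)&(abs(P[:,1])<.44)]
    ij=((q[:,:2]+[0,.45])*1000).astype(int);g[ij[:,0],ij[:,1]]=255
    g=cv2.morphologyEx(g,cv2.MORPH_CLOSE,np.ones((9,9)))
    n,l,s,ce=cv2.connectedComponentsWithStats(g)
    for i in range(1,n):
        if s[i,4]>150:
            m=q[l[ij[:,0],ij[:,1]]==i]; r=cv2.minAreaRect((m[:,:2]*1000).astype(np.float32))
            print(zlo,np.round(r[0]),np.round(r[1]),round(r[2]),'z50',np.percentile(m[:,2],[50,98]).round(3),len(m))
objs(.005,.02);objs(.02,.06);objs(.1,.114);objs(.11,.3)
# ring fit
for n,b in (('scene0',(205,235,238,275)),('side0',(280,255,312,295))):
    c=load(n);q=cloud(c)[b[1]:b[3],b[0]:b[2]].reshape(-1,3);dd=c['depth'][b[1]:b[3],b[0]:b[2]].ravel();q=q[dd>0]
    q=q[(q[:,2]>.14)&(q[:,2]<.17)];print(n,np.histogram(q[:,2],bins=np.arange(.14,.17,.002))[0])
    t=q[q[:,2]>.151];(x,y),r=cv2.minEnclosingCircle((t[:,:2]*1000).astype(np.float32));print(x,y,r,len(t))
c=load('wrist0');s=sense();w,x,y,z=s['tool_rot'];Rt=R.from_quat([x,y,z,w]).as_matrix();print(Rt.round(3))
E=c['extrinsics'];cam=-E[:3,:3].T@E[:3,3];print('cam in tool',Rt.T@(cam-s['tool_pos']),(E[:3,:3]@Rt).round(3))
```

```text
Traceback (most recent call last):
IndexError: index 946 is out of bounds for axis 0 with size 900
```

Run:
```python
from h import *
a=load('scene0')['img'][215:345,150:300];b=load('side0')['img'][245:350,235:345]
cv2.imwrite('pics/z0.png',np.hstack([cv2.resize(a,(400,347)),cv2.resize(b,(363,347))])[:,:,::-1])
```

```text
(no output)
```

View pics/z0.png

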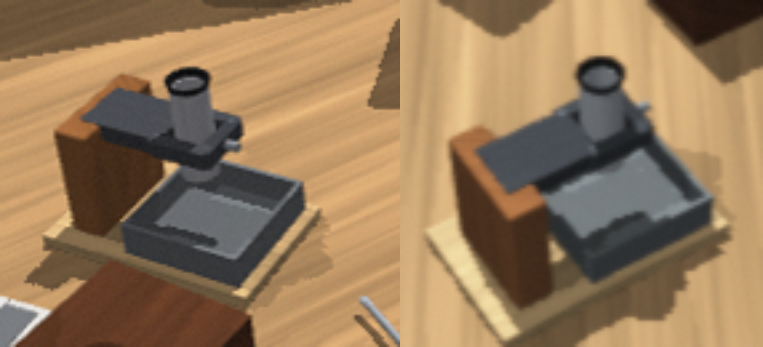

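The crops show the stand: column on its -x side, tube on top, tray below. Nothing stands above the clamp arm except the tube.

```bash
cat > a.py <<'E'
from h import *
from scipy.spatial.transform import Rotation as R
P=np.vstack([cloud(load(n))[load(n)['depth']>0] for n in('scene0','side0')])
def objs(zlo,zhi):
    g=np.zeros((1000,1000),np.uint8)
    q=P[(P[:,2]>zlo)&(P[:,2]<zhi)&(P[:,0]>.2)&(P[:,0]<.95)&(abs(P[:,1])<.44)]
    ij=((q[:,:2]+[0,.45])*1000).astype(int);g[ij[:,0],ij[:,1]]=255
    g=cv2.morphologyEx(g,cv2.MORPH_CLOSE,np.ones((9,9)))
    n,l,s,ce=cv2.connectedComponentsWithStats(g)
    for i in range(1,n):
        if s[i,4]>150:
            m=q[l[ij[:,0],ij[:,1]]==i]; r=cv2.minAreaRect((m[:,:2]*1000).astype(np.float32))
            print(zlo,np.round(r[0]),np.round(r[1]),round(r[2]),'z50',np.percentile(m[:,2],[50,98]).round(3),len(m))
objs(.006,.02);objs(.1,.116);objs(.116,.3)
for n,b in (('scene0',(205,235,238,275)),('side0',(280,255,312,295))):
    c=load(n);q=cloud(c)[b[1]:b[3],b[0]:b[2]].reshape(-1,3);dd=c['depth'][b[1]:b[3],b[0]:b[2]].ravel();q=q[dd>0]
    q=q[(q[:,2]>.14)&(q[:,2]<.17)];print(n,np.histogram(q[:,2],bins=np.arange(.14,.17,.002))[0])
    t=q[q[:,2]>.151];(x,y),r=cv2.minEnclosingCircle((t[:,:2]*1000).astype(np.float32));print(x,y,r,len(t))
c=load('wrist0');s=sense();w,x,y,z=s['tool_rot'];Rt=R.from_quat([x,y,z,w]).as_matrix();print(Rt.round(3))
E=c['extrinsics'];cam=-E[:3,:3].T@E[:3,3];print('cam in tool',Rt.T@(cam-s['tool_pos']));print((E[:3,:3]@Rt).round(3))
E
python3 a.py
```

```text
0.006 [ 485. -204.] [193. 126.] 30 z50 [0.013 0.019] 3709
0.006 [434. 112.] [109.  33.] 29 z50 [0.013 0.019] 251
0.006 [ 477. -402.] [153.  85.] 32 z50 [0.012 0.016] 3896
0.006 [600. 362.] [126.  61.] 35 z50 [0.013 0.02 ] 363
0.006 [620.  17.] [83. 20.] 31 z50 [0.013 0.02 ] 274
0.006 [ 748. -150.] [ 28. 202.] 89 z50 [0.015 0.02 ] 580
0.006 [781. 157.] [249.  60.] 73 z50 [0.013 0.02 ] 580
0.006 [ 764. -356.] [175.  75.] 86 z50 [0.013 0.02 ] 701
0.1 [338. 140.] [ 8. 87.] 48 z50 [0.107 0.116] 92
0.1 [434. 116.] [120.  41.] 29 z50 [0.108 0.116] 444
0.1 [ 479. -207.] [140.  95.] 30 z50 [0.109 0.113] 2306
0.1 [597.  55.] [33. 32.] 13 z50 [0.106 0.115] 150
0.1 [ 668. -391.] [  4. 106.] 24 z50 [0.108 0.115] 162
0.1 [ 712. -353.] [34. 20.] 16 z50 [0.11  0.116] 147
0.1 [ 764. -355.] [175.  76.] 86 z50 [0.108 0.116] 930
0.116 [386. 170.] [118. 162.] 47 z50 [0.131 0.134] 3016
0.116 [ 504. -191.] [36. 38.] 63 z50 [0.143 0.156] 632
0.116 [595.  59.] [30. 26.] 72 z50 [0.148 0.168] 465
0.116 [ 715. -360.] [116. 158.] 25 z50 [0.131 0.134] 9064
scene0 [22 19 21 26 19 26 35 32  7  0  0  0  0  0]
505.3844909667969 -188.2090606689453 18.96070671081543 93
side0 [13 17 13 19 15 16 34 22  6  0  0  0  0  0]
507.141845703125 -192.10208129882812 18.26435661315918 74
[[-0.001 -0.951  0.309]
 [-0.001  0.309  0.951]
 [-1.     0.    -0.002]]
cam in tool [0.03095319 0.07491908 0.00041162]
[[-0.     0.     1.   ]
 [ 0.289  0.957 -0.   ]
 [-0.957  0.289 -0.   ]]
```

Request:
{"name": "send_rows", "arguments": {"series": [0, -3.4, -2.4, 0, 0, 0, 100, 0, -3.4, -2.4, 0, 0, 0, 100, 0, -3.4, -2.4, 0, 0, 0, 100, 0, -3.4, -2.4, 0, 0, 0, 100, 0, -3.4, -2.4, 0, 0, 0, 100, 0, -3.4, -2.4, 0, 0, 0, 100, 0, -3.4, -2.4, 0, 0, 0, 100, 0, -3.4, -2.4, 0, 0, 0, 100]}}

```text
clock: 0.95
tool_pos: [0.3929, 0.3263, 0.4045]
tool_rot: [0.572, -0.416, 0.572, 0.416]
ft_force: [0.9, -0.3, 0.8]
gripper_width: 1.002
```

Request:
{"name": "send_rows", "arguments": {"series": [-0.2, -3.4, -2.4, 0, 0, 0, 100, -0.2, -3.4, -2.4, 0, 0, 0, 100, -0.2, -3.4, -2.4, 0, 0, 0, 100, -0.2, -3.4, -2.4, 0, 0, 0, 100, -0.2, -3.4, -2.4, 0, 0, 0, 100, -0.2, -3.4, -2.4, 0, 0, 0, 100, -0.2, -3.4, -2.4, 0, 0, 0, 100, -0.2, -3.4, -2.2, 0, 0, 0, 100]}}

```text
clock: 1.75
tool_pos: [0.5931, 0.0615, 0.4204]
tool_rot: [0.572, -0.415, 0.572, 0.416]
ft_force: [-0.5, 0.9, 0.0]
gripper_width: 0.999
```

Request:
{"name": "send_rows", "arguments": {"series": [0, 0, 0, 0, 0, 0, 100, 0, 0, 0, 0, 0, 0, 100]}}

```text
clock: 1.95
tool_pos: [0.5926, 0.0626, 0.4201]
tool_rot: [0.572, -0.415, 0.573, 0.416]
ft_force: [-0.4, 0.3, 0.0]
gripper_width: 0.999
```

```bash
cat > tool.py <<'E'
from h import *
from scipy.spatial.transform import Rotation as R
def pose():
    s=sense();w,x,y,z=s['tool_rot'];return s,R.from_quat([x,y,z,w]).as_matrix()
E
python3 - <<'E'
from tool import *
s,Rt=pose();print(s['clock'],s['tool_pos'],s['joint_pos'],Rt.round(3),s['ft_force'])
c=grab('wrist','wrist1');P=cloud(c);ok=(c['depth']>0)
for lo,hi in((.15,.18),(.085,.105)):
    m=ok&(P[...,2]>lo)&(P[...,2]<hi)&(np.hypot(P[...,0]-.595,P[...,1]-.061)<.09)
    q=P[m];print(len(q),np.median(q[:,2]),cv2.minAreaRect((q[:,:2]*1000).astype(np.float32)),cv2.minEnclosingCircle((q[:,:2]*1000).astype(np.float32)))
print(proj(c,[[.595,.0615,.167]]))
E
```

```text
1.95 [0.59260858 0.06257484 0.42007353] [-1.97196280e-02 -2.41712461e-02  1.66493145e+00  4.52849500e-04
  1.50227172e+00 -1.27515407e+00] [[-0.001 -0.951  0.31 ]
 [ 0.     0.31   0.951]
 [-1.     0.002  0.   ]] [-0.3522573   0.30055113  0.02799507]
1461 0.1665173931283149 ((591.7247314453125, 62.447227478027344), (25.380002975463867, 24.683040618896484), 81.78327941894531) ((591.8952026367188, 62.350250244140625), 12.91734504699707)
11458 0.09487786026519186 ((592.4017944335938, 62.36847686767578), (80.23783111572266, 110.49752807617188), 29.272390365600586) ((592.1138305664062, 62.46072006225586), 67.4443130493164)
[[321.53350329 253.44006647]]
```

View pics/wrist1.png

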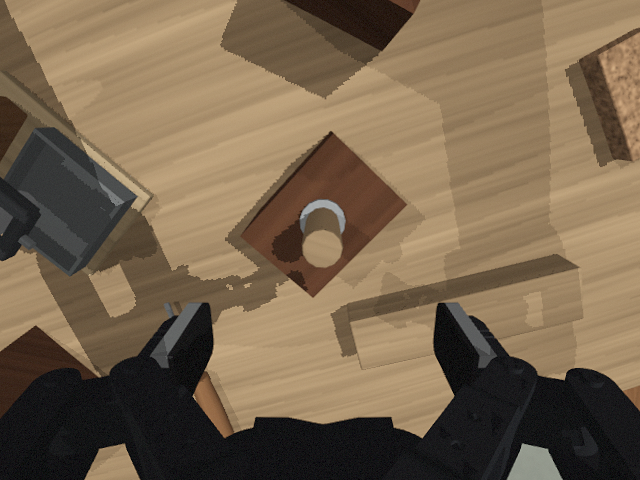

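The wrist view shows the handle top at (322,250), centred between the fingers. I'm descending to grip it.

Request:
{"name": "send_rows", "arguments": {"series": [3, 0, 0, 0, 0, 0, 100, 3, 0, 0, 0, 0, 0, 100, 3, 0, 0, 0, 0, 0, 100, 2, 0, 0, 0, 0, 0, 100, 1.5, 0, 0, 0, 0, 0, 100, 0.6, 0, 0, 0, 0, 0, 100, 0, 0, 0, 0, 0, 0, 100]}}

```text
clock: 2.7
tool_pos: [0.5921, 0.0638, 0.2892]
tool_rot: [0.572, -0.416, 0.572, 0.416]
ft_force: [0.6, -0.3, 0.5]
gripper_width: 0.996
```

Request:
{"name": "send_rows", "arguments": {"series": [0, 0, 0, 0, 0, 0, 40, 0, 0, 0, 0, 0, 0, 30, 0, 0, 0, 0, 0, 0, 20, 0, 0, 0, 0, 0, 0, 10, 0, 0, 0, 0, 0, 0, 0, 0, 0, 0, 0, 0, 0, 0, 0, 0, 0, 0, 0, 0, 0, 0, 0, 0, 0, 0, 0, 0], "squeeze": 80}}

```text
clock: 3.5
tool_pos: [0.5928, 0.063, 0.2906]
tool_rot: [0.572, -0.416, 0.572, 0.415]
ft_force: [-1.6, -0.2, 5.6]
gripper_width: 0.283
```

Run:
```python
from tool import *
s,Rt=pose();print(s['clock'],s['tool_pos'],s['ft_force'],s['moment'],s['gripper_width'])
c=grab('wrist','wrist2')
```

```text
3.5 [0.59276302 0.06302134 0.29062755] [-1.58300604 -0.2330764   5.60187805] [-0.2376604   0.13591996  0.00139041] 0.28335343552745784
```

View pics/wrist2.png

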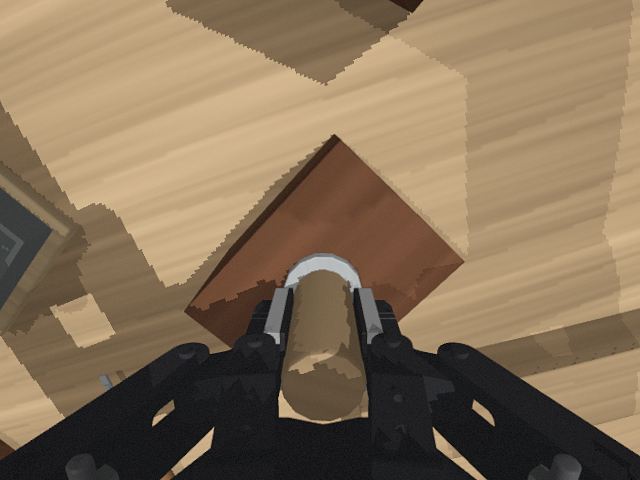

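Gripped. Now lifting straight up.

Request:
{"name": "send_rows", "arguments": {"series": [-1, 0, 0, 0, 0, 0, 0, -2, 0, 0, 0, 0, 0, 0, -3, 0, 0, 0, 0, 0, 0, -3, 0, 0, 0, 0, 0, 0, -3, 0, 0, 0, 0, 0, 0, -3, 0, 0, 0, 0, 0, 0, -2.5, 0, 0, 0, 0, 0, 0, -0.5, 0, 0, 0, 0, 0, 0]}}

```text
clock: 4.35
tool_pos: [0.5926, 0.0634, 0.4733]
tool_rot: [0.574, -0.417, 0.57, 0.415]
ft_force: [0.2, 0.0, -1.9]
gripper_width: 0.286
```

Request:
{"name": "send_rows", "arguments": {"series": [0, 0, 0, 0, 0, 0, 0, 0, 0, 0, 0, 0, 0, 0]}}

```text
clock: 4.55
tool_pos: [0.5922, 0.0633, 0.4672]
tool_rot: [0.571, -0.415, 0.573, 0.417]
ft_force: [-0.2, 0.1, -2.5]
gripper_width: 0.283
```

Run:
```python
from tool import *
s,Rt=pose();print(s['clock'],s['tool_pos'],s['ft_force'],s['moment'],s['gripper_width'])
c=grab('scene','scene3');d=grab('side','side3')
ims=[]
for k in(c,d):
    u,v=proj(k,s['tool_pos']-[0,0,.2])[0].astype(int);print(u,v)
    ims.append(cv2.resize(k['img'][max(v-80,0):v+80,u-60:u+60],(360,480)))
cv2.imwrite('pics/z3.png',np.hstack(ims)[:,:,::-1])
```

```text
4.55 [0.59216458 0.06326562 0.46718606] [-0.2114899   0.09236066 -2.5383985 ] [-0.0019324   0.01166764  0.02290821] 0.2833340777937326
346 173
324 161
```

View pics/z3.png

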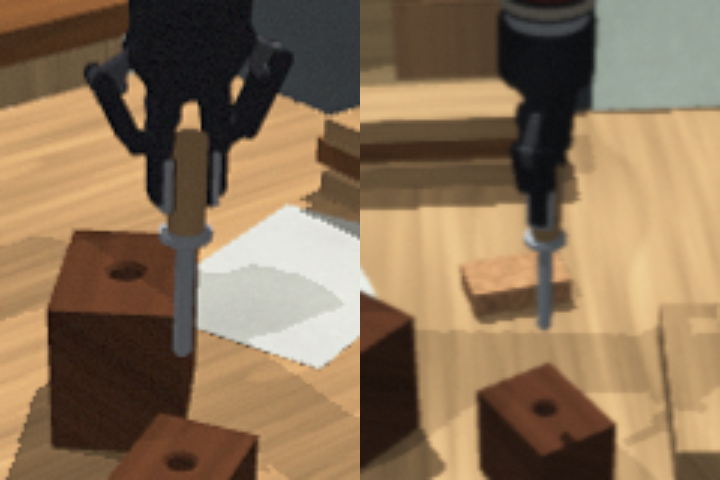

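The rod has been lifted and hangs about vertical. I'll stop short of the ring, displaced so that the wrist camera can see the ring past the rod.

Request:
{"name": "send_rows", "arguments": {"series": [0, -0.3, -2, 0, 0, 0, 0, 0, -0.5, -3.8, 0, 0, 0, 0, 0, -0.6, -4, 0, 0, 0, 0, 0, -0.6, -4, 0, 0, 0, 0, 0, -0.6, -4, 0, 0, 0, 0, 0, -0.5, -4, 0, 0, 0, 0, 0, -0.4, -3.2, 0, 0, 0, 0, 0, -0.1, -1.7, 0, 0, 0, 0]}}

```text
clock: 5.45
tool_pos: [0.5435, -0.2041, 0.4679]
tool_rot: [0.572, -0.414, 0.573, 0.416]
ft_force: [0.5, 1.3, -1.8]
gripper_width: 0.285
```

Request:
{"name": "send_rows", "arguments": {"series": [0, 0, 0, 0, 0, 0, 0, 0, 0, 0, 0, 0, 0, 0, 0, 0, 0, 0, 0, 0, 0]}}

```text
clock: 5.75
tool_pos: [0.5445, -0.2008, 0.4693]
tool_rot: [0.572, -0.416, 0.572, 0.416]
ft_force: [-0.1, 0.0, -1.8]
gripper_width: 0.282
```

Run:
```python
from tool import *
s,Rt=pose();print(s['clock'],s['tool_pos'],s['joint_pos'].round(3),Rt.round(3),s['ft_force'])
c=grab('wrist','wrist4');P=cloud(c)
grab('scene','scene4');grab('side','side4')
m=(c['depth']>0)&(P[...,2]>.1525)&(P[...,2]<.16)&(np.hypot(P[...,0]-.506,P[...,1]+.19)<.03)
q=P[m];print(len(q),np.median(q[:,2]),cv2.minAreaRect((q[:,:2]*1000).astype(np.float32)),cv2.minEnclosingCircle((q[:,:2]*1000).astype(np.float32)))
```

```text
5.75 [ 0.54454382 -0.20076457  0.46929871] [-4.820e-01 -8.300e-02  1.641e+00  1.000e-03  1.585e+00 -1.740e+00] [[-0.    -0.952  0.307]
 [ 0.001  0.307  0.952]
 [-1.     0.001  0.001]] [-0.05707712  0.0392614  -1.78207397]
763 0.1550912080470281 ((503.6650695800781, -189.41233825683594), (33.12993240356445, 33.39672088623047), 71.56982421875) ((503.7357177734375, -189.3922882080078), 17.353487014770508)
```

View pics/wrist4.png

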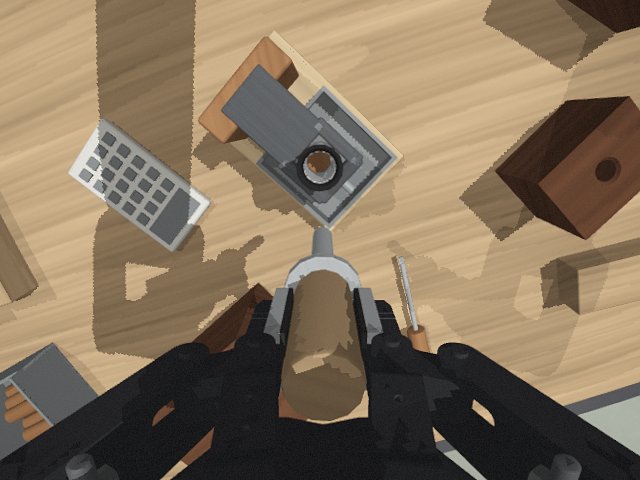

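View pics/scene4.png

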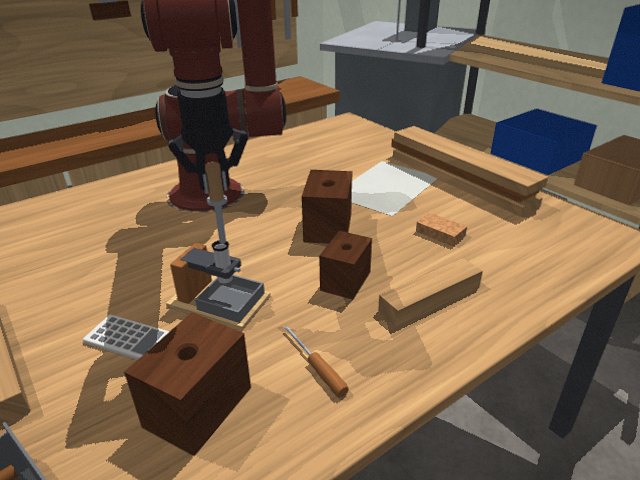

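View pics/side4.png

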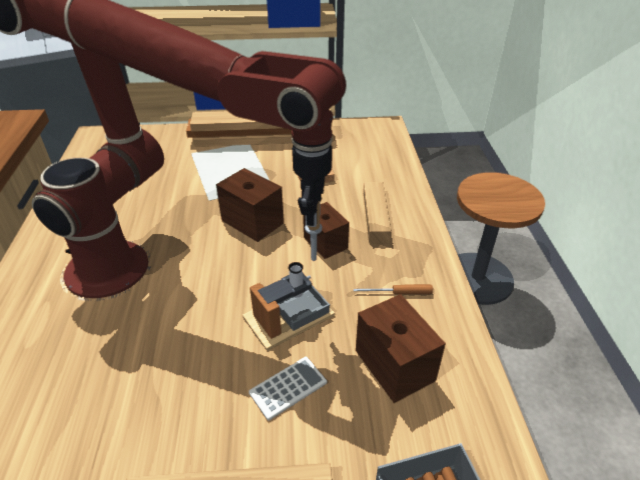

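```bash
cat > rel.py <<'E'
from tool import *
import sys
from scipy.optimize import least_squares
def rel(k,tcp,ring0,tag=''):
    c=load(k);P=cloud(c);ok=c['depth']>0
    cam=-c['extrinsics'][:3,:3].T@c['extrinsics'][:3,3]
    def cyl(cx,zl,zh,r,rr):
        m=ok&(P[...,2]>zl)&(P[...,2]<zh)&(np.hypot(P[...,0]-cx[0],P[...,1]-cx[1])<rr);w=P[m]
        if len(w)<8:return None,len(w)
        d=w.mean(0)[:2]-cam[:2];d/=np.linalg.norm(d)
        s=least_squares(lambda p:np.hypot(w[:,0]-p[0],w[:,1]-p[1])-r,w.mean(0)[:2]+d*r*.7,loss='soft_l1',f_scale=.001)
        return s.x.round(4),len(w)
    tz=tcp[2]-.155-.127
    print(k,tag,'tipz~',tz.round(3),'shaft low',cyl(tcp,tz+.003,tz+.035,.0065,.02),'shaft hi',cyl(tcp,tz+.045,tz+.08,.0065,.02))
    m=ok&(P[...,2]>.1525)&(P[...,2]<.16)&(np.hypot(P[...,0]-ring0[0],P[...,1]-ring0[1])<.03);q=P[m]
    if len(q)>10:
        print('  ring minenc',cv2.minEnclosingCircle((q[:,:2]*1000).astype(np.float32)),'tube wall',cyl(ring0,.115,.146,.0155,.025))
E
python3 - <<'E'
from rel import *
s,_=pose()
for k in('wrist4','scene4','side4'): rel(k,s['tool_pos'],(.505,-.19))
E
```

```text
wrist4  tipz~ 0.188 shaft low (array([ 0.544 , -0.2007]), 282) shaft hi (array([ 0.5442, -0.2007]), 83)
  ring minenc ((503.7357177734375, -189.3922882080078), 17.353487014770508) tube wall (array([ 0.5224, -0.1943]), 294)
scene4  tipz~ 0.188 shaft low (array([ 0.546 , -0.1993]), 99) shaft hi (array([ 0.5458, -0.1989]), 117)
  ring minenc ((505.8901062011719, -189.00201416015625), 18.979671478271484) tube wall (array([ 0.5052, -0.1881]), 221)
side4  tipz~ 0.188 shaft low (array([ 0.5472, -0.2024]), 66) shaft hi (array([ 0.5473, -0.2025]), 64)
  ring minenc ((505.4669189453125, -191.37213134765625), 18.280719757080078) tube wall (array([ 0.506 , -0.1923]), 163)
```

All three cameras agree within 1 mm on the ring-minus-tip shift, about (-40.8, +10.8) mm, and the rod is vertical. I'm moving over the tube, biased 1 mm away from the leaf.

Request:
{"name": "send_rows", "arguments": {"series": [0, 0.7, -0.1, 0, 0, 0, 0, 0, 1.2, -0.1, 0, 0, 0, 0, 0, 1.2, -0.1, 0, 0, 0, 0, 0, 0.9, 0, 0, 0, 0, 0, 0, 0.3, 0, 0, 0, 0, 0, 0, 0, 0, 0, 0, 0, 0, 0, 0, 0, 0, 0, 0, 0]}}

```text
clock: 6.6
tool_pos: [0.5024, -0.1915, 0.4699]
tool_rot: [0.572, -0.416, 0.572, 0.416]
ft_force: [-0.6, -0.8, -2.0]
gripper_width: 0.285
```

Run:
```python
from rel import *
s,_=pose();print(s['clock'],s['tool_pos'],s['ft_force'])
for n in('wrist','scene','side'):
    grab(n,n+'5'); rel(n+'5',s['tool_pos'],(.505,-.19))
a=load('scene5')['img'][170:290,160:280];b=load('side5')['img'][190:310,235:355];
cv2.imwrite('pics/z5.png',cv2.resize(np.hstack([a,b]),(800,400))[:,:,::-1])
```

```text
6.6 [ 0.50238954 -0.19148111  0.46985533] [-0.57307345 -0.80294474 -2.01093549]
wrist5  tipz~ 0.188 shaft low (array([ 0.5021, -0.1917]), 283) shaft hi (array([ 0.5022, -0.1916]), 88)
  ring minenc ((503.02435302734375, -189.6480255126953), 17.57936668395996) tube wall (array([ 0.499 , -0.1924]), 479)
scene5  tipz~ 0.188 shaft low (array([ 0.5041, -0.1905]), 94) shaft hi (array([ 0.5042, -0.1904]), 114)
  ring minenc ((505.5656433105469, -187.94216918945312), 18.613056182861328) tube wall (array([ 0.5052, -0.1883]), 222)
side5  tipz~ 0.188 shaft low (array([ 0.5051, -0.1935]), 63) shaft hi (array([ 0.5057, -0.1937]), 64)
  ring minenc ((506.7679443359375, -191.2621307373047), 18.099382400512695) tube wall (array([ 0.5066, -0.1919]), 166)
```

View pics/z5.png

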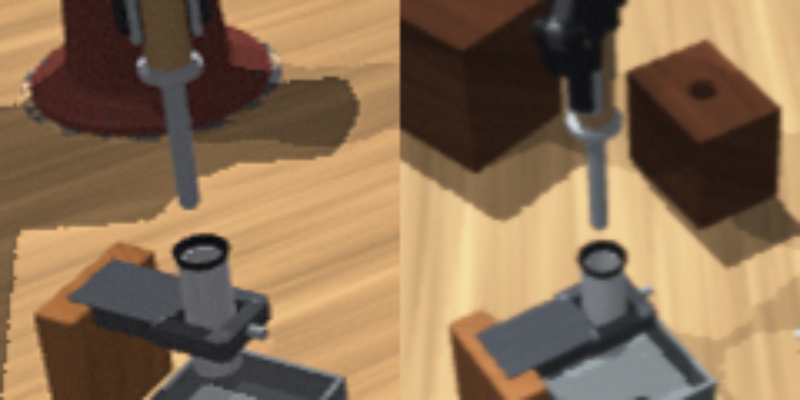

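Request:
{"name": "send_rows", "arguments": {"series": [0, 0, 0.15, 0, 0, 0, 0, 0.5, 0, 0, 0, 0, 0, 0, 0.8, 0, 0, 0, 0, 0, 0, 0.8, 0, 0, 0, 0, 0, 0, 0.8, 0, 0, 0, 0, 0, 0, 0.6, 0, 0, 0, 0, 0, 0, 0.4, 0, 0, 0, 0, 0, 0, 0, 0, 0, 0, 0, 0, 0]}}

```text
clock: 7.55
tool_pos: [0.5028, -0.19, 0.4297]
tool_rot: [0.572, -0.415, 0.572, 0.416]
ft_force: [-0.6, -0.2, -3.5]
gripper_width: 0.281
```

Run:
```python
from rel import *
s,_=pose();print(s['clock'],s['tool_pos'],s['ft_force'],s['moment'])
for n in('scene','side'):
    grab(n,n+'6'); rel(n+'6',s['tool_pos'],(.505,-.19))
a=load('scene6')['img'][170:290,160:280];b=load('side6')['img'][190:310,235:355];
cv2.imwrite('pics/z6.png',cv2.resize(np.hstack([a,b]),(800,400))[:,:,::-1])
```

```text
7.55 [ 0.50277077 -0.18996306  0.42971857] [-0.55772869 -0.2291341  -3.45628429] [-0.03376293  0.01580648  0.01113755]
scene6  tipz~ 0.148 shaft low (array([ 0.5043, -0.1889]), 156) shaft hi (array([ 0.5039, -0.1885]), 101)
  ring minenc ((507.2828369140625, -188.01295471191406), 18.669200897216797) tube wall (array([ 0.5048, -0.1883]), 205)
side6  tipz~ 0.148 shaft low (array([ 0.506 , -0.1919]), 104) shaft hi (array([ 0.5056, -0.1923]), 65)
  ring minenc ((506.5731506347656, -192.7225799560547), 19.070316314697266) tube wall (array([ 0.5067, -0.1914]), 139)
```

View pics/z6.png

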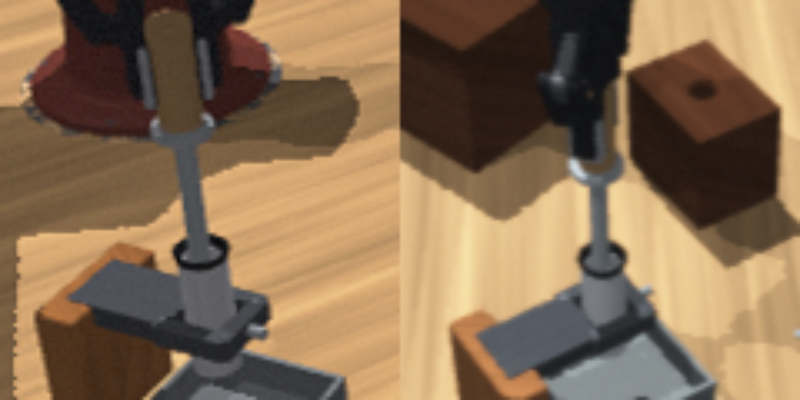

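The tip is inside the ring, and the relative offset is about (-0.6, -0.6) mm, as intended. Continuing down slowly while I watch the force.

Request:
{"name": "send_rows", "arguments": {"series": [0.4, 0, 0, 0, 0, 0, 0, 0.4, 0, 0, 0, 0, 0, 0, 0.4, 0, 0, 0, 0, 0, 0, 0.4, 0, 0, 0, 0, 0, 0, 0.4, 0, 0, 0, 0, 0, 0]}}

```text
clock: 8.15
tool_pos: [0.5029, -0.19, 0.4102]
tool_rot: [0.572, -0.416, 0.572, 0.416]
ft_force: [0.2, 0.5, -2.1]
gripper_width: 0.284
```

Request:
{"name": "send_rows", "arguments": {"series": [0.4, 0, 0, 0, 0, 0, 0, 0.4, 0, 0, 0, 0, 0, 0, 0.4, 0, 0, 0, 0, 0, 0]}}

```text
clock: 8.45
tool_pos: [0.5029, -0.19, 0.3984]
tool_rot: [0.572, -0.416, 0.572, 0.416]
ft_force: [-0.4, -0.1, -1.8]
gripper_width: 0.287
```

Request:
{"name": "send_rows", "arguments": {"series": [0.3, 0, 0, 0, 0, 0, 0, 0.3, 0, 0, 0, 0, 0, 0, 0.3, 0, 0, 0, 0, 0, 0]}}

```text
clock: 8.75
tool_pos: [0.5033, -0.1903, 0.3926]
tool_rot: [0.572, -0.417, 0.572, 0.415]
ft_force: [-2.0, 0.9, 6.6]
gripper_width: 0.288
```

Request:
{"name": "send_rows", "arguments": {"series": [0.3, 0, 0, 0, 0, 0, 0, 0.3, 0, 0, 0, 0, 0, 0, 0.3, 0, 0, 0, 0, 0, 0]}}

```text
clock: 9.05
tool_pos: [0.5034, -0.1903, 0.3838]
tool_rot: [0.572, -0.417, 0.572, 0.415]
ft_force: [-2.6, 0.7, 8.2]
gripper_width: 0.284
```

The stub is moving under about 10 N. Continuing in small steps.

Request:
{"name": "send_rows", "arguments": {"series": [0.3, 0, 0, 0, 0, 0, 0, 0.3, 0, 0, 0, 0, 0, 0, 0.3, 0, 0, 0, 0, 0, 0]}}

```text
clock: 9.35
tool_pos: [0.5034, -0.1903, 0.3747]
tool_rot: [0.572, -0.417, 0.572, 0.415]
ft_force: [-2.3, 1.3, 8.5]
gripper_width: 0.283
```

Request:
{"name": "send_rows", "arguments": {"series": [0.3, 0, 0, 0, 0, 0, 0, 0.3, 0, 0, 0, 0, 0, 0, 0.2, 0, 0, 0, 0, 0, 0, 0, 0, 0, 0, 0, 0, 0]}}

```text
clock: 9.75
tool_pos: [0.5033, -0.1903, 0.3661]
tool_rot: [0.572, -0.417, 0.572, 0.415]
ft_force: [-1.5, 0.8, 7.0]
gripper_width: 0.287
```

Run:
```python
from rel import *
s,_=pose();print(s['clock'],s['tool_pos'],s['ft_force'],s['moment'])
for n in('scene','side'):
    grab(n,n+'7'); rel(n+'7',s['tool_pos'],(.505,-.19))
a=load('scene7')['img'][190:310,160:280];b=load('side7')['img'][230:350,235:355];
cv2.imwrite('pics/z7.png',cv2.resize(np.hstack([a,b]),(800,400))[:,:,::-1])
```

```text
9.75 [ 0.50327576 -0.1902906   0.36607877] [-1.54133463  0.81102041  6.95115201] [0.12202422 0.52188527 0.06088102]
scene7  tipz~ 0.084 shaft low (array([ 0.512 , -0.1943]), 104) shaft hi (array([ 0.5132, -0.1916]), 258)
  ring minenc ((506.314453125, -188.6736602783203), 17.082447052001953) tube wall (array([ 0.5046, -0.1882]), 199)
side7  tipz~ 0.084 shaft low (array([ 0.5017, -0.1991]), 81) shaft hi (array([ 0.5059, -0.2003]), 154)
  ring minenc ((506.74365234375, -194.29624938964844), 16.680574417114258) tube wall (array([ 0.5063, -0.1911]), 133)
```

View pics/z7.png

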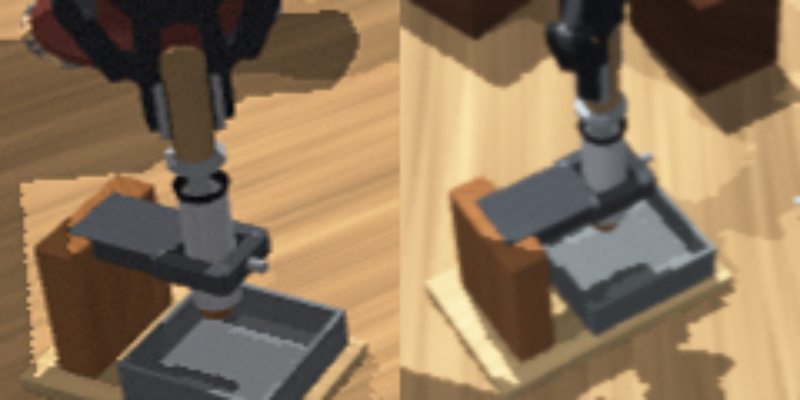

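The stub's end now shows below the tube (about 217,312 in the crop), and the collar is some 13 mm above the ring.

Request:
{"name": "send_rows", "arguments": {"series": [0.2, 0, 0, 0, 0, 0, 0, 0.2, 0, 0, 0, 0, 0, 0, 0.2, 0, 0, 0, 0, 0, 0, 0.2, 0, 0, 0, 0, 0, 0]}}

```text
clock: 10.25
tool_pos: [0.5032, -0.1903, 0.3576]
tool_rot: [0.572, -0.417, 0.572, 0.415]
ft_force: [-1.4, -0.3, 2.2]
gripper_width: 0.285
```

Request:
{"name": "send_rows", "arguments": {"series": [0.1, 0, 0, 0, 0, 0, 0, 0.1, 0, 0, 0, 0, 0, 0, 0.1, 0, 0, 0, 0, 0, 0]}}

```text
clock: 10.55
tool_pos: [0.5027, -0.1899, 0.3518]
tool_rot: [0.572, -0.415, 0.572, 0.416]
ft_force: [0.6, -0.6, -3.0]
gripper_width: 0.286
```

The stub seems to have released: the force is back to free weight. Now finding the ring in 1 mm steps.

Request:
{"name": "send_rows", "arguments": {"series": [0.1, 0, 0, 0, 0, 0, 0, 0, 0, 0, 0, 0, 0, 0]}}

```text
clock: 10.75
tool_pos: [0.5028, -0.19, 0.3513]
tool_rot: [0.572, -0.416, 0.572, 0.416]
ft_force: [-0.3, -0.5, -1.4]
gripper_width: 0.284
```

Request:
{"name": "send_rows", "arguments": {"series": [0.1, 0, 0, 0, 0, 0, 0, 0, 0, 0, 0, 0, 0, 0]}}

```text
clock: 10.95
tool_pos: [0.503, -0.19, 0.351]
tool_rot: [0.572, -0.416, 0.572, 0.416]
ft_force: [0.0, 1.0, -0.0]
gripper_width: 0.285
```

Run:
```python
from rel import *
s,_=pose();print(s['clock'],s['tool_pos'],s['ft_force'],s['moment'])
for n in('scene','side'):
    grab(n,n+'8')
a=load('scene8')['img'][190:310,160:280];b=load('side8')['img'][230:350,235:355];
cv2.imwrite('pics/z8.png',cv2.resize(np.hstack([a,b]),(800,400))[:,:,::-1])
```

```text
10.95 [ 0.50295851 -0.19003238  0.35097668] [ 0.02578387  1.03664684 -0.03596552] [ 0.12722006  0.15719403 -0.02699364]
```

View pics/z8.png

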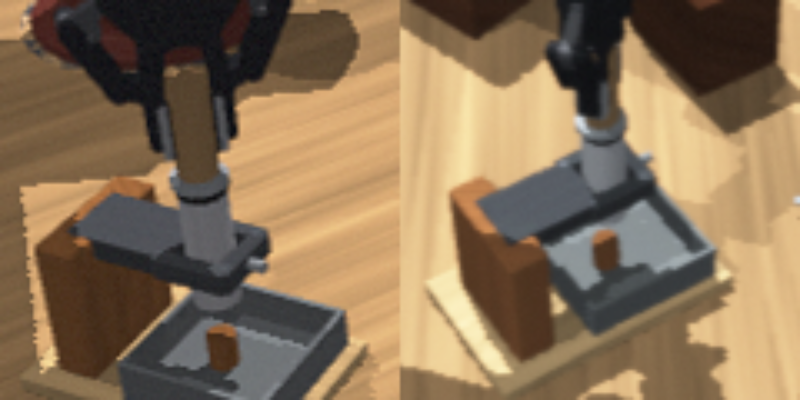

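The stub is in the tray at crop (222,348) and (606,250), and the collar has met the ring at about 2 N. Pressing a little more.

Request:
{"name": "send_rows", "arguments": {"series": [0.1, 0, 0, 0, 0, 0, 0, 0, 0, 0, 0, 0, 0, 0]}}

```text
clock: 11.25
tool_pos: [0.503, -0.1901, 0.3504]
tool_rot: [0.572, -0.416, 0.572, 0.416]
ft_force: [-1.8, 1.6, 2.8]
gripper_width: 0.288
```

Request:
{"name": "send_rows", "arguments": {"series": [0.1, 0, 0, 0, 0, 0, 0, 0, 0, 0, 0, 0, 0, 0]}}

```text
clock: 11.45
tool_pos: [0.5031, -0.1901, 0.3499]
tool_rot: [0.572, -0.416, 0.572, 0.415]
ft_force: [-3.3, 1.3, 5.8]
gripper_width: 0.286
```

Request:
{"name": "send_rows", "arguments": {"series": [0.1, 0, 0, 0, 0, 0, 0, 0, 0, 0, 0, 0, 0, 0]}}

```text
clock: 11.65
tool_pos: [0.5031, -0.1901, 0.3495]
tool_rot: [0.572, -0.416, 0.572, 0.415]
ft_force: [-4.3, 2.3, 8.1]
gripper_width: 0.285
```

About 10 N on the ring. Hold, then draw out.

Request:
{"name": "send_rows", "arguments": {"series": [0, 0, 0, 0, 0, 0, 0, 0, 0, 0, 0, 0, 0, 0, 0, 0, 0, 0, 0, 0, 0, 0, 0, 0, 0, 0, 0, 0]}}

```text
clock: 12.05
tool_pos: [0.5031, -0.1901, 0.3495]
tool_rot: [0.572, -0.416, 0.572, 0.415]
ft_force: [-4.3, 2.0, 8.4]
gripper_width: 0.284
```

Request:
{"name": "send_rows", "arguments": {"series": [-0.4, 0, 0, 0, 0, 0, 0, -0.8, 0, 0, 0, 0, 0, 0, -1.5, 0, 0, 0, 0, 0, 0, -1.8, 0, 0, 0, 0, 0, 0, -1.8, 0, 0, 0, 0, 0, 0, -1.8, 0, 0, 0, 0, 0, 0, -1.8, 0, 0, 0, 0, 0, 0, -1.8, 0, 0, 0, 0, 0, 0]}}

```text
clock: 12.85
tool_pos: [0.5028, -0.19, 0.4662]
tool_rot: [0.572, -0.416, 0.572, 0.415]
ft_force: [-0.1, -0.6, -2.4]
gripper_width: 0.286
```

Request:
{"name": "send_rows", "arguments": {"series": [-0.8, 0, 0, 0, 0, 0, 0, -0.4, 0, 0, 0, 0, 0, 0, 0, 0, 0, 0, 0, 0, 0, 0, 0, 0, 0, 0, 0, 0]}}

```text
clock: 13.25
tool_pos: [0.5028, -0.19, 0.4756]
tool_rot: [0.572, -0.415, 0.572, 0.416]
ft_force: [-0.6, -0.1, -2.0]
gripper_width: 0.287
```

Run:
```python
from rel import *
s,Rt=pose();print(s['clock'],s['tool_pos'],s['ft_force'],s['moment'],Rt.round(3))
for n in('wrist','scene','side'):
    grab(n,n+'9'); rel(n+'9',s['tool_pos'],(.505,-.19))
d=np.array([.5928,.0630])-s['tool_pos'][:2];print('to block',d, 'tool y,z',Rt[:2,1]@d,Rt[:2,2]@d)
```

```text
13.25 [ 0.50281057 -0.19000128  0.47561671] [-0.640957   -0.11601536 -1.98034835] [-0.04203779  0.06228001 -0.04182026] [[-0.001 -0.951  0.309]
 [ 0.001  0.309  0.951]
 [-1.     0.002  0.   ]]
wrist9  tipz~ 0.194 shaft low (array([ 0.502, -0.19 ]), 280) shaft hi (array([ 0.5021, -0.1899]), 88)
  ring minenc ((502.9945373535156, -189.67303466796875), 17.424394607543945) tube wall (array([ 0.4989, -0.1919]), 432)
scene9  tipz~ 0.194 shaft low (array([ 0.5033, -0.1883]), 97) shaft hi (array([ 0.5038, -0.1883]), 114)
  ring minenc ((505.4777526855469, -188.94615173339844), 18.291879653930664) tube wall (array([ 0.5049, -0.1883]), 228)
side9  tipz~ 0.194 shaft low (array([ 0.505 , -0.1923]), 63) shaft hi (array([ 0.5052, -0.1914]), 64)
  ring minenc ((506.4106750488281, -193.5894775390625), 18.740015029907227) tube wall (array([ 0.5066, -0.192 ]), 165)
to block [0.08998943 0.25300128] tool y,z -0.007486467130051459 0.26842446614950793
```

View pics/scene9.png

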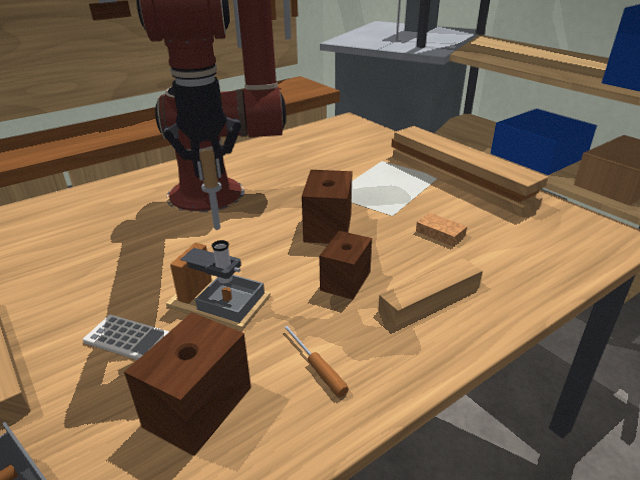

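The rod is out and still straight, and the stub stands in the tray at (227,295). Moving back over the block.

Request:
{"name": "send_rows", "arguments": {"series": [0, -0.1, 2, 0, 0, 0, 0, 0, -0.1, 3.8, 0, 0, 0, 0, 0, -0.1, 4, 0, 0, 0, 0, 0, -0.1, 4, 0, 0, 0, 0, 0, -0.1, 4, 0, 0, 0, 0, 0, -0.1, 4, 0, 0, 0, 0, 0, -0.1, 3.3, 0, 0, 0, 0, 0, 0, 1.7, 0, 0, 0, 0]}}

```text
clock: 14.2
tool_pos: [0.5927, 0.065, 0.4759]
tool_rot: [0.571, -0.416, 0.572, 0.417]
ft_force: [0.3, -0.6, -1.6]
gripper_width: 0.28
```

Request:
{"name": "send_rows", "arguments": {"series": [2, 0, 0, 0, 0, 0, 0, 2.5, 0, 0, 0, 0, 0, 0, 1.5, 0, 0, 0, 0, 0, 0, 0, 0, 0, 0, 0, 0, 0, 0, 0, 0, 0, 0, 0, 0]}}

```text
clock: 14.7
tool_pos: [0.5923, 0.0623, 0.4168]
tool_rot: [0.572, -0.416, 0.572, 0.416]
ft_force: [0.5, 0.3, -2.1]
gripper_width: 0.287
```

Run:
```python
from rel import *
s,Rt=pose();print(s['clock'],s['tool_pos'],s['ft_force'])
for n in('wrist','scene','side'):
    c=grab(n,n+'10'); rel(n+'10',s['tool_pos'],(.505,-.19))
    for k in ({n+'0',n+'10'} if n!='wrist' else {'wrist1'}):
        P=cloud(load(k));m=(load(k)['depth']>0)&(P[...,2]>.0915)&(P[...,2]<.0985)&(np.hypot(P[...,0]-.595,P[...,1]-.061)<.072);q=P[m]
        print(k,'block',cv2.minAreaRect((q[:,:2]*1000).astype(np.float32)))
a=load('scene10')['img'][180:300,290:410];b=load('side10')['img'][150:270,265:385];
cv2.imwrite('pics/z10.png',cv2.resize(np.hstack([a,b]),(800,400))[:,:,::-1])
```

```text
14.7 [0.59232974 0.06231229 0.41682258] [ 0.45523722  0.29365235 -2.0596091 ]
wrist10  tipz~ 0.135 shaft low (array([0.5918, 0.062 ]), 282) shaft hi (array([0.592 , 0.0623]), 85)
wrist1 block ((592.4052734375, 62.36229705810547), (80.23783111572266, 110.48336029052734), 29.272390365600586)
scene10  tipz~ 0.135 shaft low (array([0.5944, 0.0633]), 77) shaft hi (array([0.5948, 0.0632]), 96)
  ring minenc ((506.0598449707031, -188.45010375976562), 18.53094482421875) tube wall (array([ 0.5053, -0.1883]), 220)
scene0 block ((594.73388671875, 63.656272888183594), (82.04339599609375, 115.14299774169922), 29.36771011352539)
scene10 block ((594.2600708007812, 63.60724639892578), (81.17720031738281, 115.68291473388672), 28.899059295654297)
side10  tipz~ 0.135 shaft low (array([0.5964, 0.0599]), 49) shaft hi (array([0.5969, 0.0594]), 54)
  ring minenc ((506.3429260253906, -193.25636291503906), 18.30820083618164) tube wall (array([ 0.5068, -0.192 ]), 161)
side0 block ((596.1320190429688, 59.081268310546875), (84.03236389160156, 115.33705139160156), 28.06911277770996)
side10 block ((595.9490356445312, 60.31172180175781), (84.16410064697266, 115.05113983154297), 28.47812271118164)
```

View pics/z10.png

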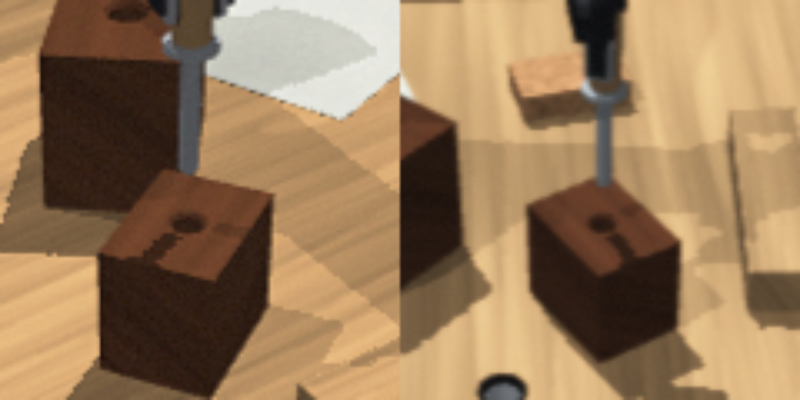

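Every camera puts the tip within 1 mm of the hole centre. Lowering.

Request:
{"name": "send_rows", "arguments": {"series": [1, 0, 0, 0, 0, 0, 0, 1.6, 0, 0, 0, 0, 0, 0, 1.6, 0, 0, 0, 0, 0, 0, 1.6, 0, 0, 0, 0, 0, 0, 1.6, 0, 0, 0, 0, 0, 0, 1.6, 0, 0, 0, 0, 0, 0, 1.6, 0, 0, 0, 0, 0, 0, 1, 0, 0, 0, 0, 0, 0]}}

```text
clock: 15.65
tool_pos: [0.5919, 0.0627, 0.2983]
tool_rot: [0.571, -0.415, 0.573, 0.416]
ft_force: [0.4, 0.1, -2.8]
gripper_width: 0.287
```

Request:
{"name": "send_rows", "arguments": {"series": [0.4, 0, 0, 0, 0, 0, 0, 0.2, 0, 0, 0, 0, 0, 0, 0, 0, 0, 0, 0, 0, 0]}}

```text
clock: 15.95
tool_pos: [0.5925, 0.0627, 0.2951]
tool_rot: [0.572, -0.416, 0.572, 0.416]
ft_force: [0.4, 0.9, -2.3]
gripper_width: 0.285
```

Request:
{"name": "send_rows", "arguments": {"series": [0.2, 0, 0, 0, 0, 0, 0, 0, 0, 0, 0, 0, 0, 0]}}

```text
clock: 16.15
tool_pos: [0.5925, 0.0627, 0.2933]
tool_rot: [0.572, -0.416, 0.572, 0.416]
ft_force: [0.1, 0.4, -2.7]
gripper_width: 0.286
```

Request:
{"name": "send_rows", "arguments": {"series": [0.15, 0, 0, 0, 0, 0, 0, 0.1, 0, 0, 0, 0, 0, 0, 0, 0, 0, 0, 0, 0, 0]}}

```text
clock: 16.45
tool_pos: [0.5924, 0.0627, 0.2907]
tool_rot: [0.572, -0.416, 0.572, 0.416]
ft_force: [-0.9, 0.3, -0.0]
gripper_width: 0.283
```

Request:
{"name": "send_rows", "arguments": {"series": [0.1, 0, 0, 0, 0, 0, 0, 0, 0, 0, 0, 0, 0, 0]}}

```text
clock: 16.65
tool_pos: [0.5925, 0.0627, 0.2906]
tool_rot: [0.572, -0.416, 0.572, 0.416]
ft_force: [-3.0, 0.2, 5.6]
gripper_width: 0.286
```

The collar is seated, with the same height and force as at the start. Releasing.

Request:
{"name": "send_rows", "arguments": {"series": [0, 0, 0, 0, 0, 0, 40, 0, 0, 0, 0, 0, 0, 60, 0, 0, 0, 0, 0, 0, 80, 0, 0, 0, 0, 0, 0, 100, 0, 0, 0, 0, 0, 0, 100, 0, 0, 0, 0, 0, 0, 100, 0, 0, 0, 0, 0, 0, 100], "squeeze": 20}}

```text
clock: 17.35
tool_pos: [0.5923, 0.0627, 0.2892]
tool_rot: [0.572, -0.416, 0.572, 0.416]
ft_force: [0.2, 0.5, 0.3]
gripper_width: 0.996
```

Request:
{"name": "send_rows", "arguments": {"series": [-1, 0, 0, 0, 0, 0, 100, -2, 0, 0, 0, 0, 0, 100, -3, 0, 0, 0, 0, 0, 100, -3, 0, 0, 0, 0, 0, 100, -3, 0, 0, 0, 0, 0, 100, -1, 0, 0, 0, 0, 0, 100, 0, 0, 0, 0, 0, 0, 100, 0, 0, 0, 0, 0, 0, 100]}}

```text
clock: 18.15
tool_pos: [0.592, 0.0627, 0.4179]
tool_rot: [0.571, -0.415, 0.573, 0.416]
ft_force: [-0.6, -0.3, -1.0]
gripper_width: 1.0
```

Run:
```python
from rel import *
s,Rt=pose();print(s['clock'],s['tool_pos'],s['ft_force'],s['gripper_width'])
for n in('wrist','scene','side'):
    c=grab(n,n+'11');P=cloud(c)
    m=(c['depth']>0)&(P[...,2]>.163)&(P[...,2]<.175)&(np.hypot(P[...,0]-.594,P[...,1]-.062)<.03);q=P[m];print(n,len(q),q.mean(0))
    m=(c['depth']>0)&(P[...,2]>.020)&(P[...,2]<.06)&(np.hypot(P[...,0]-.505,P[...,1]+.19)<.03);q=P[m]
    if len(q):print('stub?',len(q),q.mean(0))
cv2.imwrite('pics/z11.png',np.hstack([load('scene11')['img'][180:340,150:400],load('wrist11')['img'][100:420:2,170:470:2]])[:,:,::-1])
```

```text
18.15 [0.59201428 0.06271326 0.41786715] [-0.59631332 -0.28233114 -0.95220976] 1.0004091622997648
wrist 1287 [0.59132498 0.06312945 0.1665024 ]
stub? 557 [ 0.50188608 -0.18622409  0.03501049]
scene 69 [0.59661463 0.06175474 0.16552234]
stub? 106 [ 0.50813378 -0.19057204  0.03354555]
side 47 [0.59573826 0.05705814 0.16634269]
stub? 84 [ 0.5051133  -0.19683393  0.03362787]
```

View pics/z11.png

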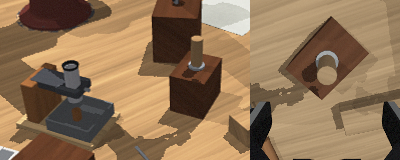

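View pics/side11.png

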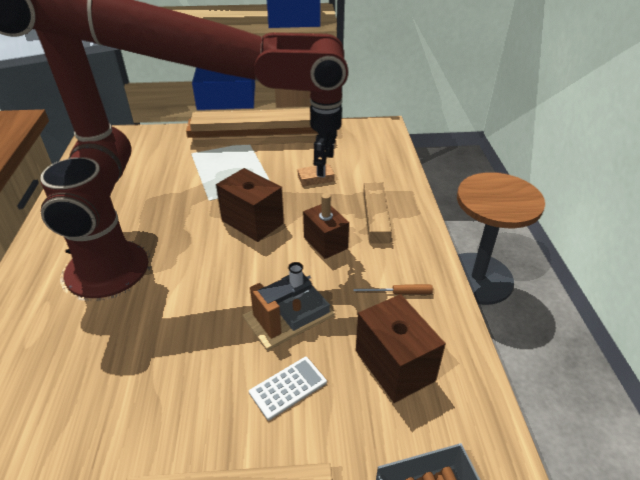

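The rod stands upright in its block (side view 326,205), released and seated, with its top at 0.166 m as at the start. The stub is in the tray and the bystanders are unmoved. Handing in.

```bash
python3 -c "
from station import hand_in
print(hand_in())"
```

```text
the job is handed in; nothing more can be done
None
```

I pushed the stub out into the tray with the knock-out rod, pressed the collar onto the rubber ring, and stood the rod back in its block. I handed the job in at about 18 s; no verdict was reported.

- **Stub and ring:** The stub moved under roughly 10 N and dropped into the tray, where it stands upright beneath the tube. I then pressed the collar on the ring at about 10 N for some 0.4 s. These forces are wrist readings with the rod's weight added; the highest I saw was about 10.5 N against the 20 N limit. The wrist also read a sideways force of about 4–5 N during that press.
- **Rod:** It is back in the small block and released. Its top is at 0.166 m, as at the start, and the arm is clear above it.
- **Other things:** Nothing else on the bench looked moved in the last pictures; I judged this by eye.
- **Disagreement:** The cameras differed from each other by 2–4 mm in absolute position. I aligned the rod by relative offsets within each camera, and those agreed to about 1 mm.

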